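# Take the pile off the wallet book and put each thing back in its fitted tray

## Robot

A 6-joint arm with a two-finger parallel gripper is mounted at the origin on the work surface; the furniture and walls round the work are solid. World frame = base frame: x ahead of the robot, y to its left, z up, the work surface at z = 0. Lengths are in m, angles in degrees, forces in N, time in s.
With the tool pointing down it reaches from about 0.3 to 0.95 m from the base axis. Payload 3.1 kg.
Tool frame: the origin (TCP) lies at the very end of the fingers, on their centre line; the grasp point (between the pads) lies 19 mm behind it; z points along the fingers, y is the line along which they close (so a half turn about z gives the same grasp; the last joint's range is limited). The gripper opens to 85 mm and grips with 20 to 120 N. Pads are 22 mm wide; open, the fingers measure 114 mm over their backs; the gripper's body (76 mm by 85 mm) begins 54 mm behind the grasp point. The pads swing forward as they close: fully open they stand 13 mm farther back than shut.
Start: joints at [-79.166, 17.653, 93.61, -0, 68.738, -3.994], TCP at [0.16, -0.604, 0.231] pointing down, gripper open.
Joint ranges: [-175.34, 175.34], [-45.06, 112.39], [2.9, 150.54], [-68.45, 248.45], [3.09, 151.38], [-168.51, 168.51]. Speed limits (degrees/s): [159.86, 159.86, 180, 180, 180, 180].

## Interface

Orientations are given as a 3x3 rotation matrix whose columns are the frame's x, y, z axes.
In Python, from plant import bot, viewer gives the robot as it stands.
- The arm moves only by the tool move_arm, never from a script. Its argument "plan" is a list of rows, each a list of 3 entries, a list of its own where there are three numbers: the shift along the tool's x, y, z in mm, then the turn, a rotation vector about the tool's x, y, z in degrees, then the finger opening in mm, from 0 to 85.4. In form: [[[dx, dy, dz], [rx, ry, rz], hand], ...]. A call has 1 to 12 rows; each row is the pose to reach, as a shift and turn from the pose commanded when the call began, along the tool's axes at that moment; what a row does not reach only later rows make up. A row lasts 1/10 s, in which the tool goes at most 50 mm and 8.59 degrees, less where a joint would pass 70% of its speed; a pose out of reach is approached as far as the arm can. A call with a gripper value outside its range is refused whole. The fingers move at their own pace and stop on an object; "newtons" is the grip in N (left out, the last holds). Time passes only in rows, so rows that repeat a pose let the fingers close. It gives the time, the measured TCP pose, the force, the opening and the grip force at its end, in the units of the state.
- bot.observe(): the state, without advancing time (a new reading comes with each control period).
- viewer.grab_frame(name): name is "scene" or "top" or "wrist"; returns (picture, depth): 400x640x3 uint8, red, green, blue; 400x640 float32, m along the optical axis (not along the pixel's ray), 0 where there is no reading.
- viewer.camera_info(name): a dict with "vfov" (degrees; the focal length in pixels is half the picture's height over the tangent of half this angle, whatever the lens; pixels are square), "cx", "cy" (the principal point, pixels), "cam_to_world" (4x4, takes a point from camera to world coordinates); the wrist camera has in their place "T_tool_cam" (4x4, takes a point from camera to tool coordinates, whose origin is the TCP and whose axes are the flange's). Camera axes: x right, y down, z forward; pixel columns grow to the right and rows downward; lengths in m; the calibration is good to about 2 mm. A picture is of the moment at which its call begins: read the wrist's pose just before it. camera_info takes no time and is no camera call.
- bot.sign_off(): hands the job in; it is judged then, once.
The state is a dict: "time": time; "joint_positions": joint angles; "joint_vel": joint speeds; "joint_efforts": joint torques, N m; "position": TCP position; "eef_rot": TCP orientation; "wrist_force": force on the tool from outside, world axes, zero at the start; "moment": the same for the moment, N m; "grip_width": finger opening in m; "grasp_force": force on a finger pad.
Only numpy, scipy, OpenCV 4.12 (cv2) and the standard library are available. Lean on these libraries where they do the work, as an engineer would, in place of code of your own. Each camera call takes 0.05 s, during which the arm holds its last target. There are 200 camera calls.

## Task

Someone has piled the shared desk things on the crimson wallet book, which is wanted for work. Take the pile apart one thing after another from the top down - box cutter, small carton, tape measure, remote control - and put each into the grey tray made for it (the tray whose pocket has its length and width), lying flat on its underside on the pocket floor, either way round. Set the things down rather than dropping them, do not topple the pile, and leave the wallet book where it lies.

Things in the scene. Friction and masses are not known exactly. Their poses are not given: they have to be found in the camera images.
- cutter: Yellow plastic box cutter, topmost in the pile, lying flat across the small carton: 156 mm long (y axis), 23 mm wide (x axis), body 16 mm thick, 20 mm over its black slide. Origin: centre of its underside. The last 15 mm at its -y end are the thin blade, the body runs from y = -63 to +78 mm; it balances about 7 mm to +y of the origin. Grip it across the 23 mm.
- staple_box: Small closed white printed carton of staples, 34 mm (x axis) by 52 mm (y axis), 27 mm high to its top panel, standing on the tape measure. Origin: centre of its underside. Grip it across the 34 mm.
- tape_measure: Yellow tape measure with black disc, lying on its side on the remote control: case 62 mm (x axis) by 66 mm (y axis, from -28 to +38 mm; the end hook reaches to -38 mm), 34 mm high. Origin: centre of the underside of the whole thing. Grip it across the 62 mm.
- remote: Beige air-conditioner remote control lying face up on the wallet book: 158 mm (x axis) by 61 mm (y axis), 20 mm high (23 mm over the keys). Origin: centre of its underside. Grip it across the 61 mm at the middle of its length.
- wallet: Crimson leatherette wallet book (closed) under the pile, 98 mm (x axis) by 186 mm (y axis), 13 mm thick, lying loose on the desk; it stays where it is. Origin: centre of its underside.
- cutter_tray: Shallow grey tray with the long narrow pocket, for the box cutter: outside 188 by 55 mm, pocket 168 by 35 mm; pocket floor 6 mm and rim 16 mm above its underside; rim 10 mm broad, with a 44 mm finger gap down to the floor in the middle of both long sides. Origin: centre of the underside, under the pocket's centre; y along the length, z up. Fixed to the desk.
- staple_tray: Shallow grey tray with the smallest pocket, for the small carton: outside 84 by 66 mm, pocket 64 by 46 mm; pocket floor 6 mm and rim 16 mm above its underside; rim 10 mm broad, with a 44 mm finger gap down to the floor in the middle of both long sides. Origin: centre of the underside, under the pocket's centre; y along the length, z up. Fixed to the desk.
- tape_tray: Shallow grey tray with the nearly square pocket, for the tape measure: outside 107 by 94 mm, pocket 87 by 74 mm; pocket floor 6 mm and rim 16 mm above its underside; rim 10 mm broad, with a 44 mm finger gap down to the floor in the middle of both long sides. Origin: centre of the underside, under the pocket's centre; y along the length, z up. Fixed to the desk.
- remote_tray: Shallow grey tray with the long broad pocket, for the remote control: outside 190 by 93 mm, pocket 170 by 73 mm; pocket floor 6 mm and rim 16 mm above its underside; rim 10 mm broad, with a 44 mm finger gap down to the floor in the middle of both long sides. Origin: centre of the underside, under the pocket's centre; y along the length, z up. Fixed to the desk.

How it is judged:
By the outcome, as a careful person would: the job done as asked, in the order asked, and still so for the second after the job is handed in, with the robot touching nothing.
It also fails if it takes over 96 s, if anything falls off the work surface, if the arm or the gripper's body presses on something with over 40 N, if the wrist force passes 120 N, or if a joint passes its speed limit or range.

## Working session

There is one attempt and no reset: what is moved stays moved. The work goes in short steps, Python scripts to look and compute and a tool call to move; the robot and the scene stay as the last step left them, time stands still between calls to the robot, and variables do not carry over. Pictures are saved under pics/ and viewed, at most 15 in all, crops included, and the job is handed in when it is done.

Besides the shell and the picture viewer there is one more tool, called after "Emit:" as name(argument=value, ...) on one line, values as JSON. move_arm: Moves the arm, as the interface text tells. Its arguments: {"type":"object","properties":{"plan":{"type":"array"},"newtons":{"type":"number"}},"required":["plan"]}

```bash
mkdir -p pics; ls; cat > h.py <<'E'
import numpy as np, cv2
from plant import bot, viewer
def K(n):
    i=viewer.camera_info(n); f=200/np.tan(np.radians(i['vfov']/2)); return i,f
def grab(n):
    s=bot.observe(); im,d=viewer.grab_frame(n); i,f=K(n)
    if n=='wrist':
        T=np.eye(4);T[:3,:3]=s['eef_rot'];T[:3,3]=s['position'];T=T@np.array(i['T_tool_cam'])
    else: T=np.array(i['cam_to_world'])
    v,u=np.mgrid[:400,:640]
    P=np.stack([(u-i['cx'])/f*d,(v-i['cy'])/f*d,d],-1)@T[:3,:3].T+T[:3,3]
    P[d==0]=np.nan
    return im,d,P
def save(n,im): cv2.imwrite('pics/'+n,im[...,::-1])
E
python3 - <<'E'
from h import *
for n in('top','scene'):
    im,d,P=grab(n); save(n+'0.png',im); np.savez('/tmp/'+n+'0',im=im,P=P); print(n,K(n))
print(bot.observe())
E
```

```text
pics
top ({'vfov': 50.078681655327486, 'cx': 316.4847557231674, 'cy': 194.75049048481344, 'cam_to_world': array([[-2.25858463e-02, -9.94943095e-01,  9.78678565e-02,
         3.75444595e-01],
       [-9.99725363e-01,  2.30890324e-02,  4.01183800e-03,
        -2.28221346e-04],
       [-6.25122463e-03, -9.77503677e-02, -9.95191332e-01,
         9.88835423e-01],
       [ 0.00000000e+00,  0.00000000e+00,  0.00000000e+00,
         1.00000000e+00]])}, np.float64(428.13364194741087))
scene ({'vfov': 43.30559962598552, 'cx': 316.53723178247, 'cy': 209.64192204840614, 'cam_to_world': array([[-0.86556302, -0.20146094,  0.45849116,  0.01282123],
       [-0.50023833,  0.39115522, -0.77250192,  0.80147997],
       [-0.02371225, -0.89800394, -0.43934798,  0.55166268],
       [ 0.        ,  0.        ,  0.        ,  1.        ]])}, np.float64(503.7854603717746))
{'time': 0.1, 'joint_positions': array([-7.91658320e+01,  1.76997075e+01,  9.36830792e+01,  1.35530128e-03,
        6.87379044e+01, -3.99440360e+00]), 'joint_vel': array([-0.01716579, -0.12700314, -0.11709293, -0.0378008 ,  0.03060342,
       -0.00078347]), 'joint_efforts': array([-3.82402941e-04, -4.16407835e+01, -2.77644610e+01, -1.08146182e-04,
        4.04065970e-03, -2.23236572e-05]), 'position': array([ 0.15978361, -0.60344896,  0.23015275]), 'eef_rot': array([[ 9.66698118e-01,  2.55919144e-01, -3.74292720e-04],
       [ 2.55919362e-01, -9.66695910e-01,  2.07305158e-03],
       [ 1.68706344e-04, -2.09980382e-03, -9.99997781e-01]]), 'wrist_force': array([ 0.05479508, -0.23966337, -0.10150821]), 'moment': array([ 0.03279465, -0.02546497, -0.0183603 ]), 'grasp_force': 0.0, 'grip_width': 0.08557193566661195}
```

View pics/top0.png

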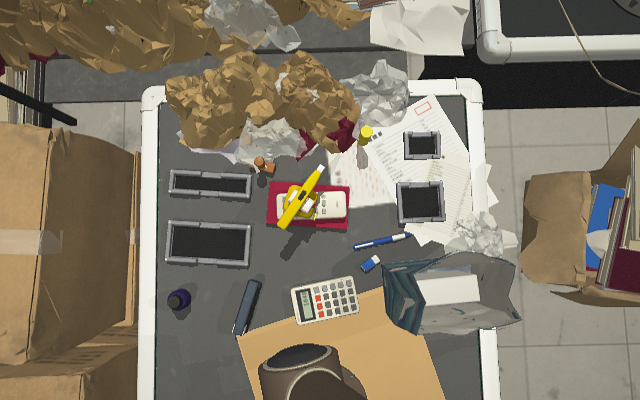

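View pics/scene0.png

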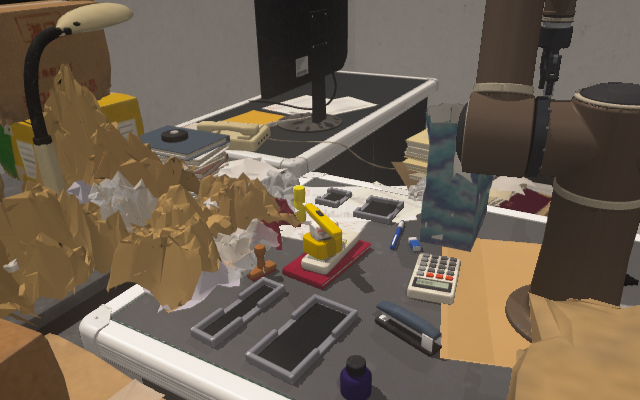

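The top view shows the pile at about (308,205), with the cutter running diagonally from (280,228) to (322,167). The trays are cutter (210,183), remote (208,243), staple (422,145) and tape (420,202). A tall bag stands at (450,290).

```bash
python3 - <<'E'
from h import *
z=np.load('/tmp/top0.npz'); im,P=z['im'],z['P']
def rect(m):
    p=P[m][:,:2]*1000
    (c,s,a)=cv2.minAreaRect(p.astype(np.float32)); return np.round(c,1),np.round(s,1),round(a,1),len(p)
for n,(u,v,w,h) in dict(cut=(210,183,50,22),rem=(208,243,52,30),sta=(422,145,25,20),tape=(420,202,30,26)).items():
    s=np.zeros((400,640),bool); s[v-h:v+h,u-w:u+w]=1
    Z=P[...,2]; m=s&(Z>.011)&(Z<.03)
    k,l,st,c=cv2.connectedComponentsWithStats(m.astype(np.uint8)); j=1+np.argmax(st[1:,4])
    print(n,rect(l==j),np.round(np.nanmedian(Z[l==j]),4),'desk/floor',np.round(np.nanmedian(Z[v-3:v+4,u-3:u+4]),4))
s=np.zeros((400,640),bool); s[160:235,262:355]=1
Z=P[...,2]
print(np.histogram(Z[s],bins=np.arange(0,.14,.005)))
for a,b in((.09,.13),(.005,.018),(.024,.045),(.06,.073)): print(a,b,rect(s&(Z>a)&(Z<b)))
c=cv2.resize(im[155:240,255:360],None,fx=7,fy=7,interpolation=cv2.INTER_CUBIC);save('c1.png',c)
zz=np.load('/tmp/scene0.npz')['im'][170:290,270:390]; save('c2.png',cv2.resize(zz,None,fx=5,fy=5,interpolation=cv2.INTER_CUBIC))
E
```

```text
cut (array([509. , 306.7]), array([71.9, 55.1]), 84.5, 339) 0.0158 desk/floor 0.0067
rem (array([373.3, 311.8]), array([72.9, 92.8]), 85.5, 434) 0.0157 desk/floor 0.0069
sta (array([ 583.2, -275.5]), array([19.5, 66.6]), 87.8, 160) 0.0147 desk/floor 0.0062
tape (array([ 451.6, -271.5]), array([94.1, 31.3]), 1.6, 262) 0.0152 desk/floor 0.006
(array([1373,   77, 1137,  256,   12,   87,  763,  195,    9,   27,    7,
          6,   47,  235,   21,    3,    2,    6,   58,  131,   54,  390,
        298,    7,    0,    0,    0,    0]), array([0.   , 0.005, 0.01 , 0.015, 0.02 , 0.025, 0.03 , 0.035, 0.04 ,
       0.045, 0.05 , 0.055, 0.06 , 0.065, 0.07 , 0.075, 0.08 , 0.085,
       0.09 , 0.095, 0.1  , 0.105, 0.11 , 0.115, 0.12 , 0.125, 0.13 ,
       0.135, 0.14 ]))
0.09 0.13 (array([458.9,  32.1]), array([ 50.4, 155.7]), 53.7, 938)
0.005 0.018 (array([474.3,  22.6]), array([163.9, 208.7]), 1.1, 1452)
0.024 0.045 (array([457.1,  41. ]), array([214.9, 105.4]), 69.7, 1060)
0.06 0.073 (array([477.4,  73.7]), array([153.5,  66.6]), 57.4, 303)
```

View pics/c1.png

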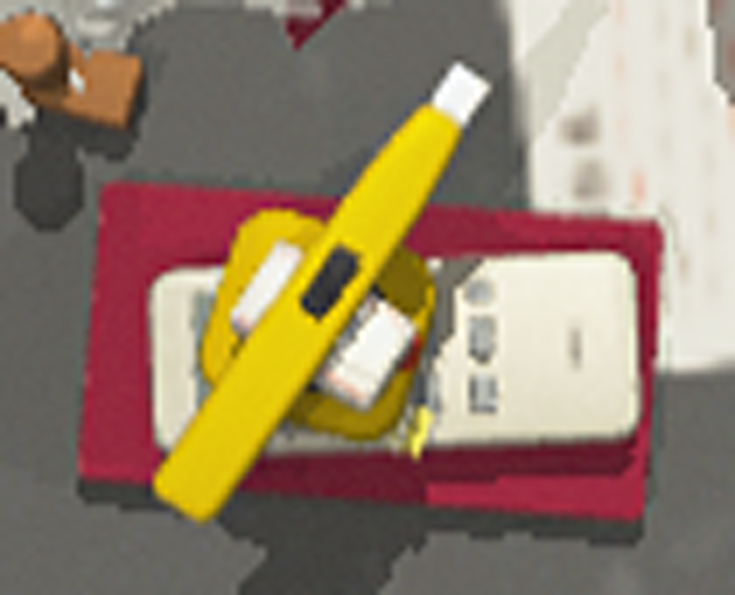

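View pics/c2.png

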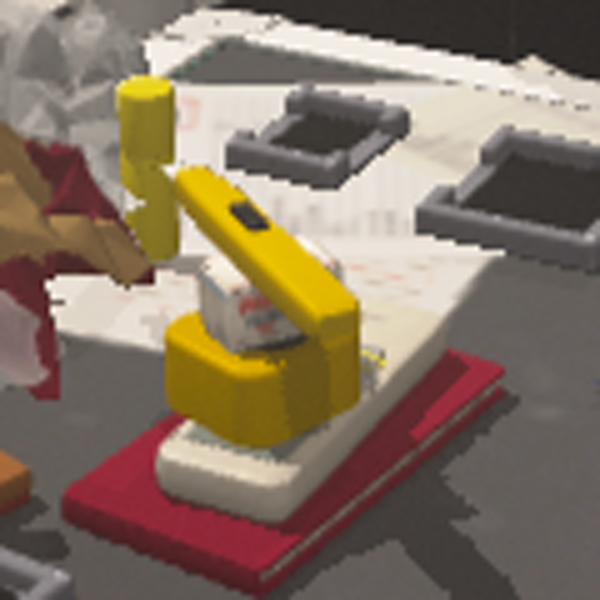

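```bash
cat >> h.py <<'E'
from scipy.spatial.transform import Rotation as Ro
def Rdown(a):  # tool y axis (closing line) at world yaw a deg, z down
    a=np.radians(a); y=np.array([np.cos(a),np.sin(a),0]); z=np.array([0,0,-1.]); return np.stack([np.cross(y,z),y,z],1)
def to(p,a,s=None):  # p in mm world; a or a+180, nearer
    s=s or bot.observe(); R=s['eef_rot']; d=R.T@(np.array(p)-s['position']*1000)
    rv=min((Ro.from_matrix(R.T@Rdown(b)).as_rotvec(degrees=True) for b in(a,a+180)),key=np.linalg.norm)
    print('to',p,a,'d',np.round(d,1),'rv',np.round(rv,1))
E
python3 - <<'E'
from h import *
z=np.load('/tmp/top0.npz'); im,P=z['im'],z['P']; Z=P[...,2]
def rect(m):
    p=P[m][:,:2]*1000
    (c,s,a)=cv2.minAreaRect(p.astype(np.float32)); return np.round(c,1),np.round(s,1),round(a,1),len(p)
hsv=cv2.cvtColor(im,cv2.COLOR_RGB2HSV)
for n,(u,v,w,h) in dict(cut=(210,183,46,18),rem=(208,243,48,26),sta=(422,145,22,17),tape=(420,202,27,24)).items():
    s=np.zeros((400,640),bool); s[v-h:v+h,u-w:u+w]=1
    m=s&(Z>.011)&(Z<.022)&(hsv[...,1]<50); print(n,rect(m))
s=np.zeros((400,640),bool); s[160:235,262:355]=1
y=(hsv[...,0]>20)&(hsv[...,0]<32)&(hsv[...,1]>150)
m=s&y&(Z>.085); p=P[m][:,:2]*1000; print('cutter yellow',rect(m))
print('white blade', rect(s&~y&(Z>.102)&(np.mgrid[:400,:640][0]<172)))
print('carton',rect(s&(Z>.088)&(Z<.102)&~y&(np.mgrid[:400,:640][0]>178)))
print('tape',rect(s&(Z>.06)&(Z<.075)&y))
w=(hsv[...,1]<70)&(hsv[...,2]>120)
print('remote',rect(s&(Z>.026)&(Z<.04)&w))
print('wallet',rect(s&(hsv[...,1]>130)&((hsv[...,0]<6)|(hsv[...,0]>168))&(Z<.02)))
def hi(u0,u1,v0,v1): 
    q=P[v0:v1,u0:u1]; print(np.round(np.nanmax(q[...,2]),3),np.round(np.nanmin(q,(0,1)),2),np.round(np.nanmax(q,(0,1)),2))
hi(380,520,250,335); hi(160,410,50,155); hi(345,375,120,160); hi(440,520,200,250); hi(400,470,120,240);hi(265,350,330,400)
s=bot.observe(); to([459,30,330],35.5,s); print(viewer.camera_info('wrist'))
E
```

```text
cut (array([507.8, 243.5]), array([200. ,  73.2]), 88.8, 686)
rem (array([368.6, 253.2]), array([190.7,  92.9]), 85.3, 876)
sta (array([ 583.7, -243.3]), array([84.8, 66.5]), 89.0, 320)
tape (array([ 450.8, -233.5]), array([ 94.1, 107.7]), 1.4, 525)
cutter yellow (array([454.5,  39.5]), array([ 47.2, 137.2]), 42.4, 649)
white blade (array([518.9,  -4.5]), array([10.6, 15.6]), 44.3, 26)
carton (array([450.1,  33.7]), array([56.2, 58. ]), 6.6, 189)
tape (array([454.2,  39.5]), array([64.5, 60.4]), 70.9, 258)
remote (array([447. ,  16.6]), array([ 60.5, 156.4]), 1.2, 931)
wallet (array([475.9,  22. ]), array([184.9, 150.3]), 84.5, 1245)
0.274 [-0.02 -0.8  -0.76] [ 0.35 -0.13  0.27]
0.181 [ 0.56 -0.4  -0.77] [1.15 0.57 0.18]
0.089 [ 0.55 -0.14 -0.01] [ 0.64 -0.06  0.09]
0.095 [ 0.31 -0.82 -0.76] [ 0.51 -0.27  0.1 ]
0.058 [ 0.36 -0.36 -0.01] [ 0.65 -0.18  0.06]
0.511 [ 0.05 -0.06 -0.01] [0.21 0.13 0.51]
to [459, 30, 330] 35.5 d [ 451.4 -536.   -98.6] rv [-0.1  0.1 69.3]
{'vfov': 68.30341927986572, 'cx': 323.3592100638423, 'cy': 201.94064433602546, 'T_tool_cam': array([[-2.46628739e-04, -9.63133251e-01, -2.69024684e-01,
         6.75476193e-02],
       [ 9.99999969e-01, -2.41346347e-04, -5.27090654e-05,
        -8.51919959e-05],
       [-1.41622713e-05, -2.69024689e-01,  9.63133281e-01,
        -1.43147440e-01],
       [ 0.00000000e+00,  0.00000000e+00,  0.00000000e+00,
         1.00000000e+00]])}
```

Emit:
move_arm(plan=[[[0, 0, -50], [0, 0, -8], 85], [[0, 0, -100], [0, 0, -16], 85], [[0, 0, -150], [0, 0, -24], 85], [[40, -45, -160], [0, 0, -32], 85], [[75, -90, -160], [0, 0, -40], 85], [[110, -130, -160], [0, 0, -48], 85], [[145, -170, -160], [0, 0, -56], 85], [[180, -210, -160], [0, 0, -64], 85], [[215, -255, -160], [0, 0, -72], 85], [[250, -295, -160], [0, 0, -80], 85], [[285, -340, -160], [0, 0, -88], 85], [[315, -375, -160], [0, 0, -96], 85]])

```text
time: 1.3
position: [0.3515, -0.1958, 0.391]
eef_rot: [[-0.36, 0.933, 0.0], [0.933, 0.36, 0.0], [-0.0, 0.0, -1.0]]
wrist_force: [1.7, -0.8, -0.7]
grip_width: 0.0845
grasp_force: 0.0
```

```bash
python3 - <<'E'
from h import *
s=bot.observe(); print(s['position'],s['joint_positions'])
to([440,20,340],55.7)
E
```

```text
[ 0.35146955 -0.19578612  0.3909756 ] [-3.53339829e+01 -1.47785870e+01  1.08652349e+02  8.71989088e-03
  8.61201989e+01 -5.64540313e+01]
to [440, 20, 340] 55.7 d [169.4 160.3  51. ] rv [  0.    0.  -34.6]
```

Emit:
move_arm(plan=[[[40, 40, 12], [0, 0, -8], 60], [[80, 80, 25], [0, 0, -16], 60], [[120, 120, 40], [0, 0, -24], 60], [[150, 150, 50], [0, 0, -32], 60], [[170, 160, 50], [0, 0, -34.6], 60], [[170, 160, 50], [0, 0, -34.6], 60], [[170, 160, 50], [0, 0, -34.6], 60]])

```text
time: 2.0
position: [0.4401, 0.0186, 0.3406]
eef_rot: [[-0.825, 0.566, -0.002], [0.566, 0.825, -0.001], [0.001, -0.001, -1.0]]
wrist_force: [0.2, 0.0, 0.6]
grip_width: 0.06
grasp_force: 0.0
```

```bash
python3 - <<'E'
from h import *
s=bot.observe(); print(s['position'],s['joint_vel'].max())
im,d,P=grab('wrist'); np.savez('/tmp/w1',im=im,P=P); save('w1.png',im)
E
```

```text
[0.44007442 0.01858348 0.34062826] 0.016898681083906582
```

View pics/w1.png

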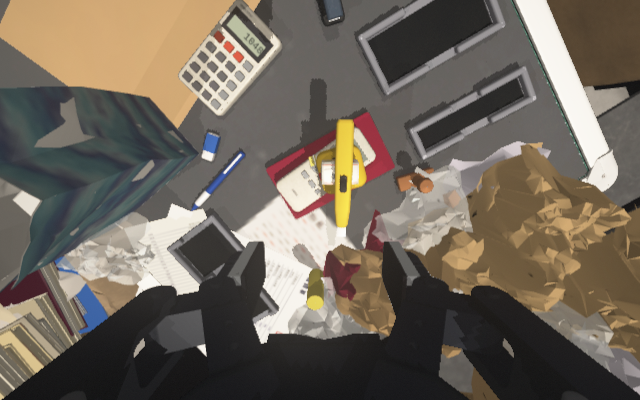

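The cutter stands vertical in the wrist image, from (343,120) to the blade at (341,237), so the yaw is right. The carton shows behind it at (340,172).

```bash
python3 - <<'E'
from h import *
z=np.load('/tmp/w1.npz'); im,P=z['im'],z['P']; Z=P[...,2]
hsv=cv2.cvtColor(im,cv2.COLOR_RGB2HSV)
V,U=np.mgrid[:400,:640]; s=(U>255)&(U<395)&(V>105)&(V<245)
def rect(m):
    p=P[m][:,:2]*1000
    (c,sz,a)=cv2.minAreaRect(p.astype(np.float32)); return np.round(c,1),np.round(sz,1),round(a,1),len(p),np.round(np.median(P[m][:,2])*1000,1)
y=(hsv[...,0]>20)&(hsv[...,0]<32)&(hsv[...,1]>150)
w=(hsv[...,1]<60)&(hsv[...,2]>110)
red=(hsv[...,1]>120)&((hsv[...,0]<8)|(hsv[...,0]>165))
print(np.histogram(Z[s]*1000,np.arange(0,130,5)))
for n,m in dict(cut=s&y&(Z>.1),blade=s&w&(Z>.1)&(V>220),carton=s&w&(Z>.085)&(Z<.103),tape=s&y&(Z>.058)&(Z<.08),remote=s&w&(Z>.025)&(Z<.045),wallet=s&red&(Z<.02)).items():
    print(n,rect(m))
np.save('/tmp/wallet.npy',P[s&red&(Z<.02)])
p=P[s&y&(Z>.105)][:,:2]*1000; c=p.mean(0); e=np.linalg.svd(p-c,full_matrices=False)[2]; q=(p-c)@e.T; print(c,e,q.min(0),q.max(0))
save('c3.png',cv2.resize(im[105:245,260:400],None,fx=4,fy=4,interpolation=cv2.INTER_CUBIC))
E
```

```text
(array([5497,   15, 2494,  145,  135,  238, 1818,  412,  117,  118,   47,
         34,   32,  550,   15,    7,   11,   19,   63,  391,   91,  850,
        918,    5,    0]), array([  0,   5,  10,  15,  20,  25,  30,  35,  40,  45,  50,  55,  60,
        65,  70,  75,  80,  85,  90,  95, 100, 105, 110, 115, 120, 125]))
cut (array([454.1,  38.6]), array([ 22.7, 139.7]), 53.9, 1604, np.float64(110.0))
blade (array([470.7,  -1.6]), array([66.8, 97.1]), 55.7, 94, np.float64(103.2))
carton (array([480.3,  16.4]), array([ 49.6, 101.6]), 56.1, 448, np.float64(96.5))
tape (array([453.4,  38.8]), array([63.9, 60.8]), 70.2, 506, np.float64(67.5))
remote (array([504.4,  16.7]), array([176.3, 154.8]), 0.9, 2262, np.float64(33.7))
wallet (array([479. ,  18.6]), array([188.2, 158.1]), 84.4, 2363, np.float64(13.3))
[448.41445137  42.56409729] [[ 0.81524917 -0.57911035]
 [ 0.57911035  0.81524917]] [-62.93890963 -10.94055474] [76.74527198 11.816888  ]
```

View pics/c3.png

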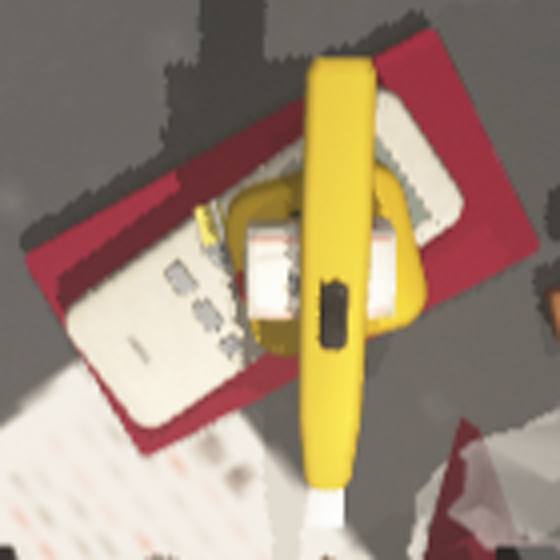

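```bash
python3 - <<'E'
from h import *
to([454.2,38.8,140],54.4); to([454.2,38.8,100],54.4)
E
```

```text
to [454.2, 38.8, 140] 54.4 d [  0.3  25.6 200.9] rv [-0.1 -0.   1. ]
to [454.2, 38.8, 100] 54.4 d [  0.3  25.6 240.9] rv [-0.1 -0.   1. ]
```

Emit:
move_arm(plan=[[[0, 10, 50], [0, 0, 1], 50], [[0, 20, 95], [0, 0, 1], 45], [[0, 25.6, 135], [0, 0, 1], 45], [[0, 25.6, 165], [0, 0, 1], 45], [[0, 25.6, 190], [0, 0, 1], 45], [[0, 25.6, 200], [0, 0, 1], 45], [[0, 25.6, 200], [0, 0, 1], 45]])

```text
time: 2.75
position: [0.4539, 0.0378, 0.1403]
eef_rot: [[-0.812, 0.584, -0.003], [0.584, 0.812, -0.0], [0.002, -0.002, -1.0]]
wrist_force: [0.3, 0.3, 0.6]
grip_width: 0.0452
grasp_force: 0.0
```

```bash
python3 - <<'E'
from h import *
to([454.2,38.8,100],54.4)
im,d,P=grab('wrist'); np.savez('/tmp/w2',im=im,P=P); save('w2.png',im)
E
```

```text
to [454.2, 38.8, 100] 54.4 d [ 0.3  1.1 40.3] rv [-0.1 -0.1 -0.1]
```

View pics/w2.png

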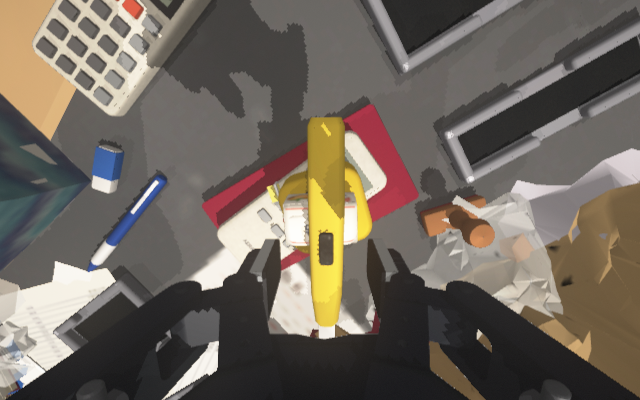

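Fingers at u≈275 and 378 are centred on the cutter (u≈326). I'll read the fingertip and carton heights before descending.

```bash
python3 - <<'E'
from h import *
z=np.load('/tmp/w2.npz'); P=z['P']*1000
for u,v in((268,250),(268,244),(273,243),(376,244),(380,244),(370,255)): print(u,v,np.round(P[v,u],1))
print('carton',np.round(np.nanmedian(P[210:235,292:300],(0,1)),1),np.round(np.nanmedian(P[210:235,350:354],(0,1)),1))
print('cutter',np.round(np.nanmedian(P[180:220,318:336],(0,1)),1))
im=z['im'];hsv=cv2.cvtColor(im,cv2.COLOR_RGB2HSV)
y=(hsv[...,0]>20)&(hsv[...,0]<32)&(hsv[...,1]>150)&(P[...,2]>104)&(P[...,2]<125); y[:,:290]=0;y[:,360:]=0
print(cv2.minAreaRect(P[y][:,:2].astype(np.float32)))
E
```

```text
268 250 [429.5  24.5 162.3]
268 244 [428.9  23.4 155.3]
273 243 [430.5  24.6 152.8]
376 244 [459.2  64.4 153.6]
380 244 [460.4  66.  153.4]
370 255 [462.6  58.9 153.2]
carton [440.8  23.6  96.4] [462.8  54.1  96.7]
cutter [437.2  51.6 110.5]
((454.9226379394531, 38.25513458251953), (22.105390548706055, 140.88723754882812), 53.95157241821289)
```

Emit:
move_arm(plan=[[[0.3, 1, 15], [0, 0, 0], 38], [[0.3, 1, 30], [0, 0, 0], 36], [[0.3, 1, 41.5], [0, 0, 0], 36], [[0.3, 1, 41.5], [0, 0, 0], 36], [[0.3, 1, 41.5], [0, 0, 0], 30], [[0.3, 1, 41.5], [0, 0, 0], 26], [[0.3, 1, 41.5], [0, 0, 0], 20], [[0.3, 1, 41.5], [0, 0, 0], 18], [[0.3, 1, 41.5], [0, 0, 0], 18]], newtons=40)

```text
time: 3.7
position: [0.4564, 0.04, 0.1009]
eef_rot: [[-0.813, 0.582, 0.002], [0.582, 0.813, -0.0], [-0.002, 0.001, -1.0]]
wrist_force: [-0.4, -0.0, 5.9]
grip_width: 0.0201
grasp_force: 39.2
```

```bash
python3 - <<'E'
from h import *
s=bot.observe();print(s['wrist_force'],s['grip_width'],s['position'],s['moment'])
im,d,P=grab('wrist'); np.savez('/tmp/w3',im=im,P=P); save('w3.png',cv2.resize(im[90:350,190:470],None,fx=2,fy=2))
P*=1000;hsv=cv2.cvtColor(im,cv2.COLOR_RGB2HSV)
y=(hsv[...,0]>20)&(hsv[...,0]<32)&(hsv[...,1]>150)&(P[...,2]>104)&(P[...,2]<125); y[:,:280]=0;y[:,370:]=0
print(cv2.minAreaRect(P[y][:,:2].astype(np.float32)),np.median(P[y][:,2]))
E
```

```text
[-0.414064   -0.04319566  5.85521143] 0.020111837959722146 [0.456362   0.04002436 0.10093261] [-0.01299429  0.20801222 -0.04216855]
((449.106689453125, 51.52897262573242), (33.7559700012207, 115.87210845947266), 55.31962203979492) 110.22254850060958
```

View pics/w3.png

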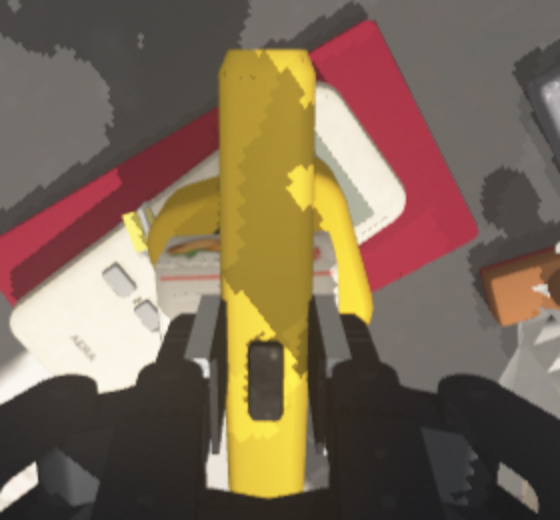

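Emit:
move_arm(plan=[[[0, 0, -1], [0, 0, 0], 15], [[0, 0, -2], [0, 0, 0], 15], [[0, 0, -3], [0, 0, 0], 15], [[0, 0, -5], [0, 0, 0], 15], [[0, 0, -8], [0, 0, 0], 15], [[0, 0, -12], [0, 0, 0], 15]], newtons=50)

```text
time: 4.35
position: [0.4551, 0.04, 0.1118]
eef_rot: [[-0.813, 0.582, -0.001], [0.582, 0.813, 0.0], [0.0, -0.0, -1.0]]
wrist_force: [0.4, -0.4, 0.1]
grip_width: 0.0195
grasp_force: 49.4
```

```bash
python3 - <<'E'
from h import *
im,d,P=grab('wrist'); np.savez('/tmp/w4',im=im,P=P)
P*=1000;hsv=cv2.cvtColor(im,cv2.COLOR_RGB2HSV)
y=(hsv[...,0]>20)&(hsv[...,0]<32)&(hsv[...,1]>150)&(P[...,2]>104)&(P[...,2]<135); y[:,:280]=0;y[:,370:]=0
for v in range(115,240,15):
    r=P[v,300:346]; print(v,np.round(np.nanmedian(r[y[v,300:346]],0),1))
print('carton',np.round(np.nanmedian(P[205:235,275:298].reshape(-1,3),0),1))
E
```

```text
115 [398.   80.9 118.7]
130 [402.8  76.7 121. ]
145 [408.   72.9 121.1]
160 [413.5  69.  120.9]
175 [419.1  65.  121.1]
190 [424.8  60.9 121.3]
205 [430.7  56.7 121.2]
220 [436.8  52.6 121.3]
235 [442.9  47.9 121.1]
carton [431.9  29.   95.2]
```

```bash
cat >> h.py <<'E'
def tray(P,im,u,v,w,h):
    hsv=cv2.cvtColor(im,cv2.COLOR_RGB2HSV); Z=P[...,2]
    m=np.zeros((400,640),np.uint8); m[v-h:v+h,u-w:u+w]=((Z>.0115)&(Z<.021)&(hsv[...,1]<50))[v-h:v+h,u-w:u+w]
    k,l,st,c=cv2.connectedComponentsWithStats(m)
    ok=[j for j in range(1,k) if st[j,4]>60]; M=np.isin(l,ok)
    r=cv2.minAreaRect((P[M][:,:2]*1000).astype(np.float32)); print(np.round(r[0],1),np.round(r[1],1),round(r[2],1),st[ok,4]); return M
E
python3 - <<'E'
from h import *
z=np.load('/tmp/top0.npz'); tray(z['P'],z['im'],210,183,44,16)
tray(z['P'],z['im'],210,184,43,14)
z=np.load('/tmp/w1.npz'); tray(z['P'],z['im'],471,112,70,48)
tray(z['P'],z['im'],225,262,70,70)
to([454,40,240],10)
E
```

```text
[503.7 249. ] [187.6  55.1] 84.8 [329 325]
[503.7 249. ] [187.6  55.1] 84.8 [326 325]
[497.6 241. ] [206. 137.] 55.0 [223 890 774 231]
[ 508.8 -232.9] [213.1 107.9] 1.0 [355 390 174]
to [454, 40, 240] 10 d [   1.4   -1.  -127.4] rv [ 0.   0.  44.4]
```

Emit:
move_arm(plan=[[[0, 0, -35], [0, 0, 0], 15], [[0, 0, -70], [0, 0, 0], 15], [[8, 20, -90], [0, 0, 7], 15], [[18, 45, -90], [0, 0, 14], 15], [[30, 72, -90], [0, 0, 21], 15], [[42, 100, -90], [0, 0, 28], 15], [[54, 128, -90], [0, 0, 36], 15], [[66, 156, -90], [0, 0, 44], 15], [[78, 184, -90], [0, 0, 52], 15], [[85, 204, -90], [0, 0, 59.6], 15], [[85, 204, -90], [0, 0, 59.6], 15], [[85, 204, -90], [0, 0, 59.6], 15]])

```text
time: 5.6
position: [0.5046, 0.2554, 0.2016]
eef_rot: [[0.087, 0.996, -0.001], [0.996, -0.087, -0.001], [-0.001, -0.001, -1.0]]
wrist_force: [0.9, -1.2, -1.1]
grip_width: 0.0196
grasp_force: 49.4
```

```bash
python3 - <<'E'
from h import *
to([504.3,255.5,110],-5.2)
im,d,P=grab('wrist'); np.savez('/tmp/w5',im=im,P=P); save('w5.png',im)
im,d,P=grab('top'); np.savez('/tmp/top1',im=im,P=P)
E
```

```text
to [504.3, 255.5, 110] -5.2 d [ 0.2 -0.2 91.6] rv [-0.   0.1  0.2]
```

View pics/w5.png

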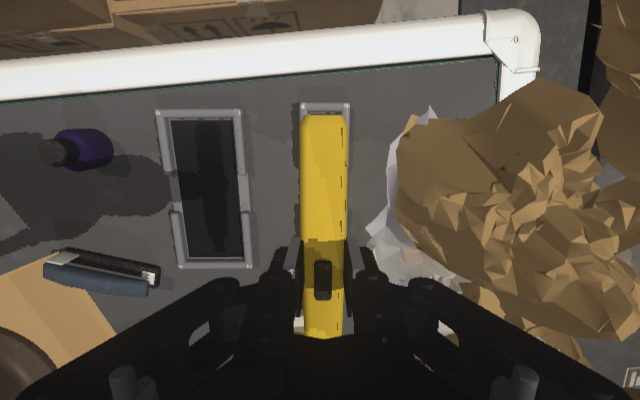

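```bash
python3 - <<'E'
from h import *
z=np.load('/tmp/w5.npz'); P=z['P']*1000; im=z['im']; hsv=cv2.cvtColor(im,cv2.COLOR_RGB2HSV)
y=(hsv[...,0]>18)&(hsv[...,0]<32)&(hsv[...,1]>150)&(P[...,2]>185)&(P[...,2]<225);y[:,:285]=0;y[:,365:]=0;y[235:]=0
q=P[y]; print('cutter y max',np.percentile(q[:,1],99.7),'z',np.median(q[:,2]))
for v in(130,160,190,220):
    c=P[v][y[v]]; print(np.round(c.min(0),1),np.round(c.max(0),1))
r=(P[...,2]>11.5)&(P[...,2]<21)&(hsv[...,1]<50); r[:,:285]=0;r[:,365:]=0;r[:90]=0;r[190:]=0
q=P[r]; print('rim',np.round(q.min(0),1),np.round(q.max(0),1), len(q))
e=q[q[:,1]>q[:,1].max()-9]; print(e[:,0].min(),e[:,0].max(),e[:,2].mean())
z=np.load('/tmp/top1.npz'); tray(z['P'],z['im'],208,243,48,28)
E
```

```text
cutter y max 325.15418896929566 z 210.76416342823
[499.3 317.7 209. ] [519.7 319.5 212. ]
[497.8 304.5 209.4] [518.8 306.3 212.8]
[496.1 290.1 207.7] [517.9 292.5 212.6]
[494.5 275.6 208.2] [516.4 278.  212.3]
rim [483.1 270.5  11.9] [538.5 344.1  18.9] 700
484.60270266622143 538.4719001107313 15.835466231663187
[368.5 252.6] [188.9  93. ] 85.3 [121 432 175]
```

Emit:
move_arm(plan=[[[0, 0, 45], [0, 0, 0.2], 15], [[0, 0, 90], [0, 0, 0.2], 15], [[0, 0, 125], [0, 0, 0.2], 15], [[0, 0, 150], [0, 0, 0.2], 15], [[0, 0, 165], [0, 0, 0.2], 15], [[0, 0, 175], [0, 0, 0.2], 15], [[0, 0, 181], [0, 0, 0.2], 15], [[0, 0, 185], [0, 0, 0.2], 15], [[0, 0, 187], [0, 0, 0.2], 15], [[0, 0, 188], [0, 0, 0.2], 15], [[0, 0, 188], [0, 0, 0.2], 15]])

```text
time: 6.8
position: [0.5054, 0.2557, 0.0144]
eef_rot: [[0.093, 0.996, 0.001], [0.996, -0.093, 0.0], [0.001, 0.001, -1.0]]
wrist_force: [-1.2, -1.0, -1.7]
grip_width: 0.0198
grasp_force: 49.4
```

Emit:
move_arm(plan=[[[0, 0, 1], [0, 0, 0], 15], [[0, 0, 1.5], [0, 0, 0], 15], [[0, 0, 1.5], [0, 0, 0], 15]])

```text
time: 7.1
position: [0.5053, 0.2556, 0.0128]
eef_rot: [[0.094, 0.996, 0.001], [0.996, -0.094, 0.0], [0.0, 0.001, -1.0]]
wrist_force: [-0.5, 0.6, 2.6]
grip_width: 0.0199
grasp_force: 49.7
```

Emit:
move_arm(plan=[[[0, 0, 0], [0, 0, 0], 28], [[0, 0, 0], [0, 0, 0], 38], [[0, 0, 0], [0, 0, 0], 45], [[0, 0, 0], [0, 0, 0], 45], [[0, 0, -10], [0, 0, 0], 45], [[0, 0, -30], [0, 0, 0], 45], [[0, 0, -70], [0, 0, 0], 50], [[0, 0, -120], [0, 0, 0], 50], [[0, 0, -170], [0, 0, 0], 50], [[0, 0, -200], [0, 0, 0], 50]])

```text
time: 8.1
position: [0.5068, 0.2562, 0.2178]
eef_rot: [[0.094, 0.996, 0.007], [0.996, -0.094, 0.003], [0.003, 0.006, -1.0]]
wrist_force: [0.6, 0.3, 0.8]
grip_width: 0.0501
grasp_force: 0.0
```

```bash
python3 - <<'E'
from h import *
z=np.load('/tmp/top1.npz'); P=z['P']*1000; im=z['im']; hsv=cv2.cvtColor(im,cv2.COLOR_RGB2HSV)
V,U=np.mgrid[:400,:640]; s=(U>262)&(U<355)&(V>160)&(V<235); Z=P[...,2]
m=s&(Z>88)&(Z<104); k,l,st,c=cv2.connectedComponentsWithStats(m.astype(np.uint8)); j=1+np.argmax(st[1:,4])
print('carton',cv2.minAreaRect(P[l==j][:,:2].astype(np.float32)))
im,d,P=grab('top'); P=P*1000
hsv=cv2.cvtColor(im,cv2.COLOR_RGB2HSV);y=(hsv[...,0]>18)&(hsv[...,0]<32)&(hsv[...,1]>150)&(U>165)&(U<255)&(V>165)&(V<200)
print('cutter',cv2.minAreaRect(P[y][:,:2].astype(np.float32)),np.percentile(P[y][:,2],[10,50,90]))
to([430,50,290],54.5)
E
```

```text
carton ((451.8486022949219, 37.296485900878906), (50.83787536621094, 31.46826934814453), 57.29338836669922)
cutter ((nan, nan), (0.0, 0.0), 0.0) [nan nan nan]
to [430, 50, 290] 54.5 d [-213.4  -58.8  -69.7] rv [  0.9   0.  -59.9]
```

```bash
python3 - <<'E'
from h import *
to([452,37,218],-32.7)
E
```

```text
to [452, 37, 218] -32.7 d [-224.8  -36.7    2.5] rv [ 0.6 -0.6 27.3]
```

Emit:
move_arm(plan=[[[-40, -6, 0], [0, 0, 5], 55], [[-80, -13, 0], [0, 0, 10], 55], [[-120, -20, 0], [0, 0, 15], 55], [[-160, -26, 0], [0, 0, 20], 55], [[-195, -32, 0], [0, 0, 25], 55], [[-225, -37, 0], [0, 0, 27.3], 55], [[-225, -37, 0], [0, 0, 27.3], 55], [[-225, -37, 0], [0, 0, 27.3], 55]])

```text
time: 8.95
position: [0.447, 0.0345, 0.2127]
eef_rot: [[0.541, 0.841, 0.001], [0.841, -0.541, 0.001], [0.001, 0.0, -1.0]]
wrist_force: [1.0, -0.2, -0.1]
grip_width: 0.0552
grasp_force: 0.0
```

```bash
python3 - <<'E'
from h import *
s=bot.observe(); print(s['position'])
im,d,P=grab('wrist'); np.savez('/tmp/w6',im=im,P=P); save('w6.png',im)
P=P*1000; hsv=cv2.cvtColor(im,cv2.COLOR_RGB2HSV)
m=(P[...,2]>90)&(P[...,2]<103)&(np.hypot(P[...,0]-452,P[...,1]-37)<45)
print('carton',cv2.minAreaRect(P[m][:,:2].astype(np.float32)),np.median(P[m][:,2]))
m=(P[...,2]>60)&(P[...,2]<76)&(np.hypot(P[...,0]-452,P[...,1]-37)<60)&(hsv[...,0]>18)&(hsv[...,0]<32)&(hsv[...,1]>150)
print('tape',cv2.minAreaRect(P[m][:,:2].astype(np.float32)),np.median(P[m][:,2]))
im,d,P=grab('top'); np.savez('/tmp/top2',im=im,P=P); P=P*1000
V,U=np.mgrid[:400,:640]
hsv=cv2.cvtColor(im,cv2.COLOR_RGB2HSV);y=(hsv[...,0]>18)&(hsv[...,0]<32)&(hsv[...,1]>150)&(U>165)&(U<255)&(V>165)&(V<200)&(P[...,2]>0)
print('cutter',cv2.minAreaRect(P[y][:,:2].astype(np.float32)),np.percentile(P[y][:,2],[10,50,90]))
to([452,37,78],-32.7)
E
```

```text
[0.4469768  0.03454192 0.2126661 ]
carton ((451.97540283203125, 36.66392517089844), (50.02312088012695, 31.736356735229492), 56.832481384277344) 96.52090450761739
tape ((454.6959533691406, 39.551979064941406), (64.37724304199219, 60.68277359008789), 70.95622253417969) 67.72977873982511
cutter ((485.9010009765625, 208.75375366210938), (241.1038818359375, 41.65396499633789), 73.03924560546875) [16.90412852 21.40311618 23.94480465]
to [452, 37, 78] -32.7 d [  3.7   3.1 134.6] rv [ 0.  -0.   0.1]
```

View pics/w6.png

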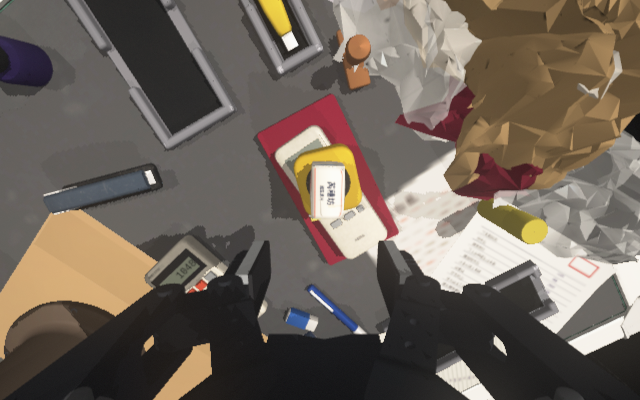

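The cutter sits in its pocket at (280,35). The carton shows clearly at (327,190), at about (452,37) mm, and the tape measure is below it.

Emit:
move_arm(plan=[[[1, 1, 35], [0, 0, 0.2], 55], [[3.7, 3, 70], [0, 0, 0.2], 55], [[3.7, 3, 95], [0, 0, 0.2], 55], [[3.7, 3, 115], [0, 0, 0.2], 55], [[3.7, 3, 127], [0, 0, 0.2], 55], [[3.7, 3, 134], [0, 0, 0.2], 55], [[3.7, 3, 134], [0, 0, 0.2], 48], [[3.7, 3, 134], [0, 0, 0.2], 42], [[3.7, 3, 134], [0, 0, 0.2], 38], [[3.7, 3, 134], [0, 0, 0.2], 30], [[3.7, 3, 134], [0, 0, 0.2], 30], [[3.7, 3, 134], [0, 0, 0.2], 30]], newtons=25)

```text
time: 10.25
position: [0.4528, 0.0363, 0.0794]
eef_rot: [[0.543, 0.84, 0.003], [0.84, -0.543, 0.0], [0.002, 0.002, -1.0]]
wrist_force: [-0.2, 0.7, 5.7]
grip_width: 0.0334
grasp_force: 25.7
```

Emit:
move_arm(plan=[[[0, 0, -1.5], [0, 0, 0], 30], [[0, 0, -3], [0, 0, 0], 30], [[0, 0, -5], [0, 0, 0], 30], [[0, 0, -8], [0, 0, 0], 30], [[0, 0, -14], [0, 0, 0], 30], [[0, 0, -25], [0, 0, 0], 30], [[0, 0, -45], [0, 0, 0], 30], [[0, 0, -75], [0, 0, 0], 30], [[0, 0, -100], [0, 0, 0], 30], [[0, 0, -100], [0, 0, 0], 30]])

```text
time: 11.25
position: [0.4552, 0.0363, 0.1831]
eef_rot: [[0.543, 0.84, 0.01], [0.84, -0.543, -0.0], [0.005, 0.008, -1.0]]
wrist_force: [0.8, -0.6, 0.5]
grip_width: 0.0331
grasp_force: 25.0
```

```bash
python3 - <<'E'
from h import *
s=bot.observe()
im,d,P=grab('wrist'); np.savez('/tmp/w7',im=im,P=P); save('w7.png',cv2.resize(im[100:340,160:480],None,fx=2,fy=2))
P=P*1000; hsv=cv2.cvtColor(im,cv2.COLOR_RGB2HSV); p=s['position']*1000
m=(np.hypot(P[...,0]-p[0],P[...,1]-p[1])<45)&(P[...,2]>165)&(P[...,2]<220); m[:,:285]=0;m[:,365:]=0;m[:140]=0;m[255:]=0
print(p,'carton',cv2.minAreaRect(P[m][:,:2].astype(np.float32)),np.median(P[m][:,2]))
m=(P[...,2]>60)&(P[...,2]<76)&(np.hypot(P[...,0]-452,P[...,1]-37)<60)&(hsv[...,0]>18)&(hsv[...,0]<32)&(hsv[...,1]>150)
print('tape',cv2.minAreaRect(P[m][:,:2].astype(np.float32)),np.median(P[m][:,2]))
to([583.7,-243.5,160],-1)
E
```

```text
[455.15036866  36.346855   183.05336231] carton ((463.0306091308594, 48.63507080078125), (22.92718505859375, 39.844730377197266), 59.73387908935547) 199.6975126923483
tape ((455.81085205078125, 42.25167465209961), (58.93866729736328, 60.5300407409668), 70.71672821044922) 67.74947988344704
to [583.7, -243.5, 160] -1 d [-164.5  261.1   21.7] rv [  0.3  -0.1 -31.9]
```

View pics/w7.png

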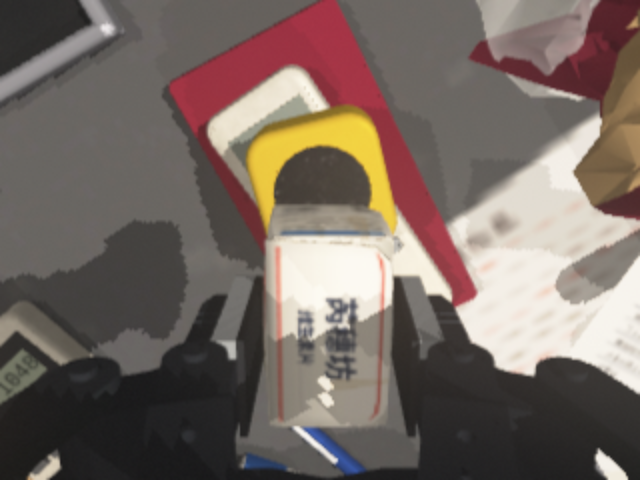

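The carton is held square between the pads, and the tape measure and remote below it have not moved.

Emit:
move_arm(plan=[[[-10, 17, 0], [0, 0, -2], 30], [[-30, 47, 0], [0, 0, -6], 30], [[-52, 82, 0], [0, 0, -10], 30], [[-74, 117, 0], [0, 0, -15], 30], [[-96, 152, 0], [0, 0, -20], 30], [[-118, 187, 0], [0, 0, -25], 30], [[-138, 219, 0], [0, 0, -29], 30], [[-154, 244, 10], [0, 0, -31.9], 30], [[-164.5, 261, 20], [0, 0, -31.9], 30], [[-164.5, 261, 20], [0, 0, -31.9], 30], [[-164.5, 261, 20], [0, 0, -31.9], 30]])

```text
time: 12.4
position: [0.58, -0.2428, 0.1564]
eef_rot: [[0.018, 1.0, -0.004], [1.0, -0.018, 0.002], [0.002, -0.004, -1.0]]
wrist_force: [0.2, -0.4, 0.2]
grip_width: 0.033
grasp_force: 25.1
```

```bash
python3 - <<'E'
from h import *
to([583.7,-243.5,110],-1)
im,d,P=grab('wrist'); np.savez('/tmp/w8',im=im,P=P); save('w8.png',im)
E
```

```text
to [583.7, -243.5, 110] -1 d [-0.8  3.9 46.4] rv [-0.2 -0.1 -0. ]
```

View pics/w8.png

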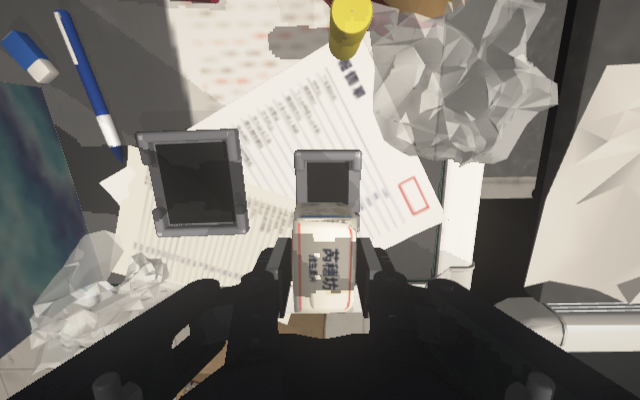

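```bash
python3 - <<'E'
from h import *
z=np.load('/tmp/w8.npz'); P=z['P']*1000; im=z['im']; hsv=cv2.cvtColor(im,cv2.COLOR_RGB2HSV)
m=(P[...,2]>11.5)&(P[...,2]<22)&(hsv[...,1]<50)&(hsv[...,2]<160); m[:,:285]=0;m[:,370:]=0;m[:140]=0;m[200:]=0
q=P[m]; print(np.percentile(q,[0.5,99.5],axis=0),len(q))
e=q[q[:,1]>q[:,1].max()-9]; print('end x',np.percentile(e[:,0],[1,99]),e[:,2].mean())
for v in (225,240): print(np.round(P[v,[300,327,352]],1))
tray(z['P'],im,192,183,60,62)
E
```

```text
[[ 550.86975828 -222.03912894   12.57297894]
 [ 614.67419778 -202.06198738   17.94645666]] 840
end x [551.43886669 611.65165359] 15.925019815159521
[[ 569.3 -221.1  172.6]
 [ 581.7 -221.3  172.7]
 [ 593.3 -222.2  170.7]]
[[ 569.1 -228.3  173.1]
 [ 581.6 -228.2  173.6]
 [ 593.1 -228.6  173.3]]
[ 450.9 -234.3] [ 94.  106.6] 1.1 [1574 1297]
```

Emit:
move_arm(plan=[[[-0.8, 2.8, 30], [0, 0, 0], 30], [[-0.8, 2.8, 65], [0, 0, 0], 30], [[-0.8, 2.8, 95], [0, 0, 0], 30], [[-0.8, 2.8, 115], [0, 0, 0], 30], [[-0.8, 2.8, 128], [0, 0, 0], 30], [[-0.8, 2.8, 134], [0, 0, 0], 30], [[-0.8, 2.8, 137], [0, 0, 0], 30], [[-0.8, 2.8, 138], [0, 0, 0], 30], [[-0.8, 2.8, 138], [0, 0, 0], 30]])

```text
time: 13.35
position: [0.5852, -0.2447, 0.0215]
eef_rot: [[0.017, 1.0, 0.002], [1.0, -0.017, -0.001], [-0.001, 0.002, -1.0]]
wrist_force: [-0.2, -0.6, -0.2]
grip_width: 0.033
grasp_force: 25.1
```

Emit:
move_arm(plan=[[[0, -1, 0], [0, 0, 0], 30], [[0, -1, 0], [0, 0, 0], 30]])

```text
time: 13.55
position: [0.5836, -0.2446, 0.021]
eef_rot: [[0.017, 1.0, 0.001], [1.0, -0.017, -0.001], [-0.0, 0.001, -1.0]]
wrist_force: [0.3, -0.3, -1.3]
grip_width: 0.0333
grasp_force: 25.1
```

Emit:
move_arm(plan=[[[0, 0, 1.5], [0, 0, 0], 30], [[0, 0, 3], [0, 0, 0], 30], [[0, 0, 4], [0, 0, 0], 30], [[0, 0, 4], [0, 0, 0], 30]])

```text
time: 13.95
position: [0.5835, -0.2445, 0.018]
eef_rot: [[0.017, 1.0, -0.0], [1.0, -0.017, 0.0], [0.0, -0.0, -1.0]]
wrist_force: [-2.5, 0.6, 8.1]
grip_width: 0.0331
grasp_force: 26.1
```

Emit:
move_arm(plan=[[[0, 0, -0.5], [0, 0, 0], 36], [[0, 0, -0.5], [0, 0, 0], 42], [[0, 0, -0.5], [0, 0, 0], 48], [[0, 0, -0.5], [0, 0, 0], 50], [[0, 0, -10], [0, 0, 0], 50], [[0, 0, -30], [0, 0, 0], 50], [[0, 0, -70], [0, 0, 0], 55], [[0, 0, -110], [0, 0, 0], 70], [[0, 0, -150], [0, 0, 0], 85], [[0, 0, -180], [0, 0, 0], 85]])

```text
time: 14.95
position: [0.5843, -0.2448, 0.2002]
eef_rot: [[0.017, 1.0, 0.004], [1.0, -0.017, -0.002], [-0.002, 0.004, -1.0]]
wrist_force: [0.3, -0.5, -0.8]
grip_width: 0.0848
grasp_force: 0.0
```

```bash
python3 - <<'E'
from h import *
to([440,40,190],-19)
im,d,P=grab('wrist'); P=P*1000
m=(P[...,2]>25)&(P[...,2]<40)&(np.hypot(P[...,0]-583,P[...,1]+244)<42);m[:,:260]=0;m[:,390:]=0
print('carton',cv2.minAreaRect(P[m][:,:2].astype(np.float32)),np.percentile(P[m][:,2],[5,50,95]))
E
```

```text
to [440, 40, 190] -19 d [ 282.4 -149.1    9.1] rv [ 0.2  0.1 18. ]
carton ((583.4588623046875, -243.52581787109375), (49.65357971191406, 31.939517974853516), 88.55851745605469) [29.83142345 35.02728188 36.45831452]
```

```bash
python3 - <<'E'
from h import *
im,d,P=grab('wrist'); P=P*1000
sub=im[150:330,240:420]; save('w9.png',cv2.resize(sub,None,fx=3,fy=3))
m=(P[...,2]>31)&(P[...,2]<40)&(np.hypot(P[...,0]-583,P[...,1]+244)<24);m[:,:260]=0;m[:,390:]=0
q=P[m]; A=np.c_[q[:,:2]-[583,-244],np.ones(len(q))]; print(np.linalg.lstsq(A,q[:,2],rcond=None)[0],len(q))
for b in range(-268,-218,6):
    k=abs(q[:,1]-b)<3; print(b,np.round(np.median(q[k,2]),1) if k.any() else None)
E
```

```text
[4.18730339e-02 9.35156317e-03 3.50064506e+01] 1118
-268 35.0
-262 34.8
-256 35.0
-250 35.1
-244 35.2
-238 35.2
-232 35.1
-226 35.2
-220 35.5
```

View pics/w9.png

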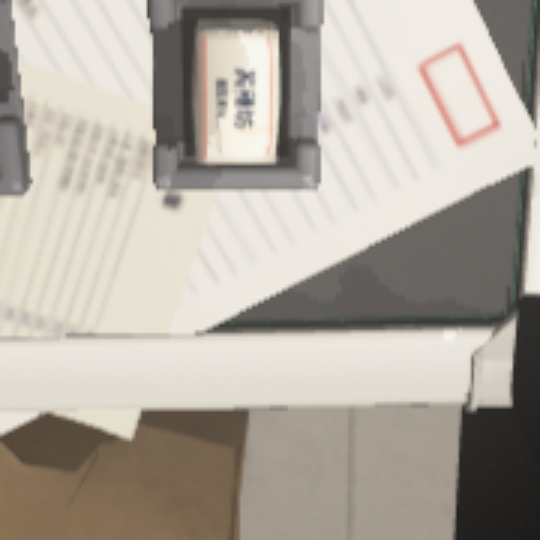

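The carton lies flat and centred in its pocket. Next is the tape measure.

Emit:
move_arm(plan=[[[35, -18, 0], [0, 0, 2], 85], [[75, -38, 0], [0, 0, 5], 85], [[115, -60, 0], [0, 0, 8], 85], [[155, -80, 0], [0, 0, 11], 85], [[195, -100, 0], [0, 0, 14], 85], [[235, -120, 0], [0, 0, 17], 85], [[265, -133, 0], [0, 0, 18], 85], [[282, -134, 0], [0, 0, 18], 85], [[282, -134, 0], [0, 0, 18], 85], [[282, -134, 0], [0, 0, 18], 85]])

```text
time: 16.05
position: [0.4538, 0.0398, 0.1961]
eef_rot: [[0.324, 0.946, -0.0], [0.946, -0.324, -0.001], [-0.001, -0.0, -1.0]]
wrist_force: [0.5, -0.7, -0.5]
grip_width: 0.0852
grasp_force: 0.0
```

```bash
python3 - <<'E'
from h import *
s=bot.observe(); print(s['position'])
im,d,P=grab('wrist'); np.savez('/tmp/w10',im=im,P=P)
P=P*1000; hsv=cv2.cvtColor(im,cv2.COLOR_RGB2HSV); r=np.hypot(P[...,0]-454,P[...,1]-39)
y=(hsv[...,0]>18)&(hsv[...,0]<32)&(hsv[...,1]>130)
for lo,hi in((63,76),(45,76)):
    m=(P[...,2]>lo)&(P[...,2]<hi)&(r<55)&y
    print('tape',cv2.minAreaRect(P[m][:,:2].astype(np.float32)),np.median(P[m][:,2]),m.sum())
w=(hsv[...,1]<70)&(hsv[...,2]>110)&(P[...,2]>26)&(P[...,2]<41)&(r<140)
print('remote',cv2.minAreaRect(P[w][:,:2].astype(np.float32)))
red=(hsv[...,1]>120)&((hsv[...,0]<8)|(hsv[...,0]>165))&(P[...,2]>8)&(P[...,2]<18)&(r<125)
print('wallet',cv2.minAreaRect(P[red][:,:2].astype(np.float32)))
to([454.7,39.6,100],-19);to([454.7,39.6,44],-19)
E
```

```text
[0.45384891 0.03984627 0.19607978]
tape ((454.5915832519531, 39.389137268066406), (64.2275390625, 60.65138626098633), 71.272705078125) 67.7980844435155 2324
tape ((453.3426208496094, 35.70499801635742), (73.06124877929688, 60.65138626098633), 71.272705078125) 67.73643337569914 2478
remote ((494.2606201171875, 39.09351348876953), (198.5066680908203, 175.16708374023438), 17.764484405517578)
wallet ((479.0684814453125, 20.828369140625), (185.4763946533203, 156.5614013671875), 84.35779571533203)
to [454.7, 39.6, 100] -19 d [ 0.5  0.5 96.1] rv [-0.  0.  0.]
to [454.7, 39.6, 44] -19 d [  0.5   0.5 152.1] rv [-0.  0.  0.]
```

Emit:
move_arm(plan=[[[0.5, 0.5, 40], [0, 0, 0], 85], [[0.5, 0.5, 80], [0, 0, 0], 85], [[0.5, 0.5, 110], [0, 0, 0], 85], [[0.5, 0.5, 130], [0, 0, 0], 85], [[0.5, 0.5, 142], [0, 0, 0], 85], [[0.5, 0.5, 149], [0, 0, 0], 85], [[0.5, 0.5, 151], [0, 0, 0], 85], [[0.5, 0.5, 151], [0, 0, 0], 85]])

```text
time: 16.9
position: [0.4555, 0.04, 0.0458]
eef_rot: [[0.325, 0.946, 0.001], [0.946, -0.325, -0.0], [0.0, 0.001, -1.0]]
wrist_force: [-0.6, 0.4, -0.8]
grip_width: 0.0851
grasp_force: 0.0
```

Emit:
move_arm(plan=[[[0, -0.5, 0], [0, 0, 0], 78], [[0, -0.5, 0], [0, 0, 0], 71], [[0, -0.5, 0], [0, 0, 0], 66], [[0, -0.5, 0], [0, 0, 0], 60], [[0, -0.5, 0], [0, 0, 0], 55], [[0, -0.5, 0], [0, 0, 0], 55], [[0, -0.5, 0], [0, 0, 0], 55]], newtons=50)

```text
time: 17.6
position: [0.455, 0.0404, 0.0465]
eef_rot: [[0.325, 0.946, 0.001], [0.946, -0.325, -0.0], [0.0, 0.001, -1.0]]
wrist_force: [-0.7, 0.4, 7.4]
grip_width: 0.0587
grasp_force: 53.3
```

Emit:
move_arm(plan=[[[0, 0, -1], [0, 0, 0], 50], [[0, 0, -2.5], [0, 0, 0], 50], [[0, 0, -4], [0, 0, 0], 50], [[0, 0, -7], [0, 0, 0], 50], [[0, 0, -12], [0, 0, 0], 50], [[0, 0, -20], [0, 0, 0], 50], [[0, 0, -35], [0, 0, 0], 50], [[0, 0, -60], [0, 0, 0], 50], [[0, 0, -90], [0, 0, 0], 50], [[0, 0, -110], [0, 0, 0], 50], [[0, 0, -110], [0, 0, 0], 50]], newtons=60)

```text
time: 18.7
position: [0.4574, 0.0404, 0.1591]
eef_rot: [[0.325, 0.946, 0.009], [0.946, -0.325, -0.0], [0.003, 0.008, -1.0]]
wrist_force: [0.6, 0.2, -2.0]
grip_width: 0.0586
grasp_force: 64.8
```

```bash
python3 - <<'E'
from h import *
s=bot.observe(); p=s['position']*1000; print(p,s['grip_width'])
im,d,P=grab('wrist'); np.savez('/tmp/w11',im=im,P=P)
P=P*1000; hsv=cv2.cvtColor(im,cv2.COLOR_RGB2HSV)
y=(hsv[...,0]>18)&(hsv[...,0]<32)&(hsv[...,1]>130)&(P[...,2]>150)&(P[...,2]<200); y[:,:240]=0;y[:,420:]=0
q=P[y]; t=(q-p)@s['eef_rot']; print('tape tool frame',np.percentile(t,[1,50,99],axis=0))
k=t[:,2]<np.percentile(t[:,2],70); A=np.c_[t[k,:2],np.ones(k.sum())]; print('plane',np.linalg.lstsq(A,t[k,2],rcond=None)[0])
r=np.hypot(P[...,0]-454,P[...,1]-39)
w=(hsv[...,1]<70)&(hsv[...,2]>110)&(P[...,2]>27)&(P[...,2]<41)&(r<115)
k,l,st,c=cv2.connectedComponentsWithStats(w.astype(np.uint8)); j=1+np.argmax(st[1:,4])
print('remote',cv2.minAreaRect(P[l==j][:,:2].astype(np.float32)))
to([450.9,-233.8,150],-1.3)
E
```

```text
[457.37230708  40.41038921 159.06629531] 0.05855095245399215
tape tool frame [[-31.02494781 -29.50890916 -22.72549015]
 [ 17.99070389  -0.5567086  -21.15043459]
 [ 31.50246833  28.42769985   6.69269457]]
plane [ 2.34256221e-04  5.83396591e-04 -2.14880857e+01]
remote ((446.8667907714844, 66.63883972167969), (59.18846130371094, 56.001651763916016), 0.9162102937698364)
to [450.9, -233.8, 150] -1.3 d [-260.9   84.5    7.1] rv [  0.3  -0.  -17.7]
```

```bash
python3 - <<'E'
from h import *
P=np.load('/tmp/top0.npz')['P']; q=P[200:340,360:530].reshape(-1,3); q=q[q[:,2]>.07]
for lo in(.07,.12,.17,.22): 
    k=q[(q[:,2]>lo)&(q[:,2]<lo+.05)]; print(lo,len(k),np.round(np.percentile(k,[1,99],axis=0),3) if len(k) else '')
    k=k[(k[:,1]>-.34)&(k[:,1]<-.1)]; print('  near',np.round(k[:,0].max(),3) if len(k) else '')
E
```

```text
0.07 1692 [[ 0.211 -0.38   0.07 ]
 [ 0.368 -0.14   0.119]]
  near 0.374
0.12 3052 [[ 0.207 -0.341  0.121]
 [ 0.315 -0.139  0.169]]
  near 0.32
0.17 1824 [[ 0.206 -0.337  0.171]
 [ 0.328 -0.145  0.22 ]]
  near 0.33
0.22 2011 [[ 0.204 -0.331  0.22 ]
 [ 0.343 -0.153  0.268]]
  near 0.347
```

Emit:
move_arm(plan=[[[-12, 4, -15], [0, 0, -1], 50], [[-35, 11, -40], [0, 0, -3], 50], [[-65, 21, -55], [0, 0, -6], 50], [[-95, 31, -55], [0, 0, -9], 50], [[-125, 41, -55], [0, 0, -12], 50], [[-155, 51, -55], [0, 0, -14], 50], [[-185, 60, -55], [0, 0, -16], 50], [[-215, 70, -55], [0, 0, -18], 50], [[-240, 78, -55], [0, 0, -20], 50], [[-256, 83, -55], [0, 0, -20.2], 50], [[-256, 83, -55], [0, 0, -20.2], 50], [[-256, 83, -55], [0, 0, -20.2], 50]])

```text
time: 19.95
position: [0.4483, -0.228, 0.2086]
eef_rot: [[-0.02, 1.0, -0.003], [1.0, 0.02, 0.002], [0.003, -0.003, -1.0]]
wrist_force: [0.2, 0.7, -1.6]
grip_width: 0.0585
grasp_force: 65.1
```

```bash
python3 - <<'E'
from h import *
s=bot.observe(); p=s['position']*1000; print(p,s['joint_positions'],s['grip_width'],s['wrist_force'])
to([450.9,-229,100],1.2)
im,d,P=grab('scene'); np.savez('/tmp/s1',im=im,P=P); save('s1.png',im)
P=P*1000
u=p[:2]/np.hypot(*p[:2]); r=P[...,0]*u[0]+P[...,1]*u[1]; t=-P[...,0]*u[1]+P[...,1]*u[0]
for a in range(150,560,25):
    m=(abs(r-a)<12)&(abs(t)<70)&(P[...,2]>270)
    if m.sum()>5: print(a,np.round(np.percentile(P[m][:,2],[0,2,98])),m.sum())
im,d,P=grab('wrist'); tray(P,im,327,150,90,90)
np.savez('/tmp/w12',im=im,P=P)
E
```

```text
[ 448.34433416 -227.9682096   208.55340565] [-3.19347454e+01  5.67516048e+00  1.10876447e+02  3.78087148e-02
  6.36619870e+01 -3.31077527e+01] 0.058465679325018144 [ 0.22910095  0.6538611  -1.61453449]
to [450.9, -229, 100] 1.2 d [ -1.4   2.8 108.5] rv [-0.2 -0.1 -0. ]
450 [270. 271. 316.] 223
475 [270. 279. 480.] 2161
500 [279. 283. 481.] 924
525 [270. 271. 476.] 328
550 [270. 271. 315.] 215
[ 456.5 -206.7] [201.3 217.3] 87.0 [  81   98 1072   63  151  148]
```

View pics/s1.png

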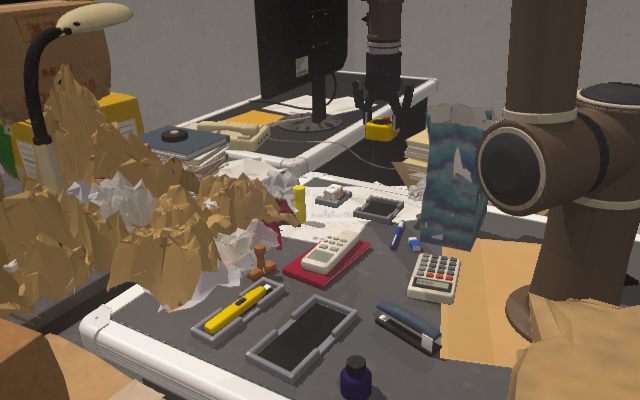

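The scene view shows the cutter in its tray at (238,307), the carton in its tray at (333,192), and the remote still on the wallet. The tape measure is held at (380,128) and the tool column clears the bag.

Emit:
move_arm(plan=[[[-1.4, 2.8, 25], [0, 0, 0], 50], [[-1.4, 2.8, 60], [0, 0, 0], 50], [[-1.4, 2.8, 95], [0, 0, 0], 50], [[-1.4, 2.8, 125], [0, 0, 0], 50], [[-1.4, 2.8, 145], [0, 0, 0], 50], [[-1.4, 2.8, 160], [0, 0, 0], 50], [[-1.4, 2.8, 170], [0, 0, 0], 50], [[-1.4, 2.8, 176], [0, 0, 0], 50], [[-1.4, 2.8, 180], [0, 0, 0], 50], [[-1.4, 2.8, 180], [0, 0, 0], 50]])

```text
time: 21.05
position: [0.4525, -0.2299, 0.0304]
eef_rot: [[-0.022, 1.0, 0.0], [1.0, 0.022, -0.0], [-0.0, 0.0, -1.0]]
wrist_force: [0.5, 0.6, -2.1]
grip_width: 0.0584
grasp_force: 65.0
```

Emit:
move_arm(plan=[[[0, -1, 4], [0, 0, 0], 50], [[0, -1, 7], [0, 0, 0], 50], [[0, -1, 9], [0, 0, 0], 50], [[0, -1, 10.5], [0, 0, 0], 50], [[0, -1, 10.5], [0, 0, 0], 50]])

```text
time: 21.55
position: [0.4511, -0.23, 0.0196]
eef_rot: [[-0.021, 1.0, -0.0], [1.0, 0.021, 0.0], [0.0, -0.0, -1.0]]
wrist_force: [-0.2, -0.0, -1.6]
grip_width: 0.0585
grasp_force: 65.1
```

Emit:
move_arm(plan=[[[0, 0, 1], [0, 0, 0], 50], [[0, 0, 2], [0, 0, 0], 50], [[0, 0, 2], [0, 0, 0], 50]])

```text
time: 21.85
position: [0.4514, -0.2302, 0.0191]
eef_rot: [[-0.021, 1.0, -0.0], [1.0, 0.021, 0.0], [0.0, -0.0, -1.0]]
wrist_force: [-4.1, 1.3, 8.5]
grip_width: 0.0583
grasp_force: 66.2
```

Emit:
move_arm(plan=[[[0, 0, -0.5], [0, 0, 0], 66], [[0, 0, -0.5], [0, 0, 0], 72], [[0, 0, -0.5], [0, 0, 0], 78], [[0, 0, -0.5], [0, 0, 0], 80], [[0, 0, -8], [0, 0, 0], 80], [[0, 0, -25], [0, 0, 0], 80], [[0, 0, -60], [0, 0, 0], 80], [[0, 0, -100], [0, 0, 0], 80], [[0, 0, -145], [0, 0, 0], 85], [[0, 0, -190], [0, 0, 0], 85], [[0, 0, -190], [0, 0, 0], 85]])

```text
time: 22.95
position: [0.456, -0.2329, 0.2159]
eef_rot: [[-0.021, 1.0, 0.013], [1.0, 0.022, -0.008], [-0.009, 0.013, -1.0]]
wrist_force: [1.0, -0.5, 1.0]
grip_width: 0.085
grasp_force: 0.0
```

```bash
python3 - <<'E'
from h import *
s=bot.observe(); print(s['wrist_force'])
im,d,P=grab('wrist'); P=P*1000; hsv=cv2.cvtColor(im,cv2.COLOR_RGB2HSV); r=np.hypot(P[...,0]-451,P[...,1]+234)
y=(hsv[...,0]>18)&(hsv[...,0]<32)&(hsv[...,1]>130)&(r<55)
m=y&(P[...,2]>34); print('tape',cv2.minAreaRect(P[m][:,:2].astype(np.float32)),np.percentile(P[m][:,2],[5,50,95]))
q=P[m&(P[...,2]>37)]; print(np.linalg.lstsq(np.c_[q[:,:2]-[451,-234],np.ones(len(q))],q[:,2],rcond=None)[0])
im,d,P=grab('top'); np.savez('/tmp/top3',im=im,P=P); P=P*1000; hsv=cv2.cvtColor(im,cv2.COLOR_RGB2HSV)
w=(hsv[...,1]<80)&(hsv[...,2]>110)&(P[...,2]>27)&(P[...,2]<41); V,U=np.mgrid[:400,:640]; w&=(U>265)&(U<352)&(V>175)&(V<235)
print('remote',cv2.minAreaRect(P[w][:,:2].astype(np.float32)),np.median(P[w][:,2]))
red=(hsv[...,1]>120)&((hsv[...,0]<8)|(hsv[...,0]>165))&(P[...,2]>8)&(P[...,2]<20)&(U>262)&(U<356)&(V>177)&(V<235)
print('wallet',cv2.minAreaRect(P[red][:,:2].astype(np.float32)))
P0=np.load('/tmp/top0.npz'); P=P0['P']*1000;hsv=cv2.cvtColor(P0['im'],cv2.COLOR_RGB2HSV)
red=(hsv[...,1]>120)&((hsv[...,0]<8)|(hsv[...,0]>165))&(P[...,2]>8)&(P[...,2]<20)&(U>262)&(U<356)&(V>177)&(V<235)
print('wallet0',cv2.minAreaRect(P[red][:,:2].astype(np.float32)))
to([447,16.6,205],1.2)
E
```

```text
[ 0.98927475 -0.46276562  0.96427131]
tape ((450.99737548828125, -230.9970245361328), (60.600650787353516, 64.580322265625), 0.5106827020645142) [38.38988411 40.26323757 41.62903053]
[-3.32344607e-04 -3.31996108e-03  4.02313384e+01]
remote ((447.031982421875, 16.785152435302734), (60.23632049560547, 156.33995056152344), 1.085520625114441) 33.64912837176692
wallet ((450.0105895996094, 24.527427673339844), (184.88389587402344, 97.71543884277344), 84.4160385131836)
wallet0 ((450.12646484375, 24.73149871826172), (185.5222625732422, 97.9017105102539), 84.38179016113281)
to [447, 16.6, 205] 1.2 d [2.472e+02 1.000e-01 4.300e+00] rv [0.2 0.1 0. ]
```

Emit:
move_arm(plan=[[[35, 0, 0], [0, 0, 0], 85], [[75, 0, 0], [0, 0, 0], 85], [[115, 0, 0], [0, 0, 0], 85], [[155, 0, 0], [0, 0, 0], 85], [[195, 0, 0], [0, 0, 0], 85], [[225, 0, 10], [0, 0, 0], 85], [[247, 0, 25], [0, 0, 0], 85], [[247, 0, 40], [0, 0, 0], 85], [[247, 0, 40], [0, 0, 0], 85], [[247, 0, 40], [0, 0, 0], 85]])

```text
time: 24.05
position: [0.4446, 0.0169, 0.1664]
eef_rot: [[-0.022, 1.0, -0.004], [1.0, 0.022, 0.0], [0.0, -0.004, -1.0]]
wrist_force: [-0.3, 0.2, 0.5]
grip_width: 0.0852
grasp_force: 0.0
```

```bash
python3 - <<'E'
from h import *
s=bot.observe(); print(s['position'])
im,d,P=grab('wrist'); np.savez('/tmp/w13',im=im,P=P)
P=P*1000; hsv=cv2.cvtColor(im,cv2.COLOR_RGB2HSV); V,U=np.mgrid[:400,:640]
w=(hsv[...,1]<80)&(hsv[...,2]>110)&(P[...,2]>27)&(P[...,2]<41)&(abs(P[...,0]-447)<40)&(abs(P[...,1]-17)<95)
k,l,st,c=cv2.connectedComponentsWithStats(w.astype(np.uint8)); j=1+np.argmax(st[1:,4]); q=P[l==j]
print('remote',cv2.minAreaRect(q[:,:2].astype(np.float32)),np.median(q[:,2]))
for b in range(0,95,15):
    k=q[abs(q[:,1]-b)<3]; 
    if len(k): print(b,np.round([k[:,0].min(),k[:,0].max()],1))
to([447,16.8,60],1.1); to([447,16.8,19],1.1)
E
```

```text
[0.4446133  0.01692103 0.16638047]
remote ((447.1610107421875, 15.662094116210938), (60.27933883666992, 155.73129272460938), 1.0186660289764404) 34.08055192442555
0 [417.6 477.4]
15 [417.7 476.5]
30 [417.9 476.8]
45 [416.7 476. ]
60 [417.  476.4]
75 [417.1 475.1]
90 [417.1 474.5]
to [447, 16.8, 60] 1.1 d [1.000e-01 1.600e+00 1.073e+02] rv [-0.1 -0.   0.1]
to [447, 16.8, 19] 1.1 d [1.000e-01 1.700e+00 1.483e+02] rv [-0.1 -0.   0.1]
```

Emit:
move_arm(plan=[[[0, 2, 35], [0, 0, 0], 85], [[0, 2, 70], [0, 0, 0], 85], [[0, 2, 100], [0, 0, 0], 85], [[0, 2, 120], [0, 0, 0], 85], [[0, 2, 132], [0, 0, 0], 85], [[0, 2, 139], [0, 0, 0], 85], [[0, 2, 142], [0, 0, 0], 85], [[0, 2, 142], [0, 0, 0], 85], [[0, 2, 142], [0, 0, 0], 85]])

```text
time: 25.0
position: [0.449, 0.0169, 0.0267]
eef_rot: [[-0.021, 1.0, 0.002], [1.0, 0.021, -0.0], [-0.0, 0.002, -1.0]]
wrist_force: [-0.1, 0.4, 0.1]
grip_width: 0.0849
grasp_force: 0.0
```

Emit:
move_arm(plan=[[[-0.5, -1.5, 4], [0, 0, 0], 80], [[-0.5, -1.5, 7], [0, 0, 0], 75], [[-0.5, -1.5, 7], [0, 0, 0], 70], [[-0.5, -1.5, 7], [0, 0, 0], 70]])

```text
time: 25.4
position: [0.4464, 0.0164, 0.0187]
eef_rot: [[-0.021, 1.0, -0.0], [1.0, 0.021, 0.0], [0.0, -0.0, -1.0]]
wrist_force: [0.5, -0.4, 0.0]
grip_width: 0.0702
grasp_force: 0.0
```

Emit:
move_arm(plan=[[[0, 0.7, 0], [0, 0, 0], 67], [[0, 0.7, 0], [0, 0, 0], 65], [[0, 0.7, 0], [0, 0, 0], 63], [[0, 0.7, 0], [0, 0, 0], 61], [[0, 0.7, 0], [0, 0, 0], 58], [[0, 0.7, 0], [0, 0, 0], 54], [[0, 0.7, 0], [0, 0, 0], 54]], newtons=50)

```text
time: 26.1
position: [0.4476, 0.0164, 0.0194]
eef_rot: [[-0.021, 1.0, 0.0], [1.0, 0.021, 0.0], [0.0, 0.0, -1.0]]
wrist_force: [-1.1, 0.2, 6.1]
grip_width: 0.0597
grasp_force: 54.1
```

Emit:
move_arm(plan=[[[0, 0, -1], [0, 0, 0], 50], [[0, 0, -2], [0, 0, 0], 50], [[0, 0, -3.5], [0, 0, 0], 50], [[0, 0, -6], [0, 0, 0], 50], [[0, 0, -10], [0, 0, 0], 50], [[0, 0, -15], [0, 0, 0], 50], [[0, 0, -25], [0, 0, 0], 50], [[0, 0, -45], [0, 0, 0], 50], [[0, 0, -75], [0, 0, 0], 50], [[0, 0, -100], [0, 0, 0], 50], [[0, 0, -100], [0, 0, 0], 50]], newtons=60)

```text
time: 27.2
position: [0.451, 0.0162, 0.1231]
eef_rot: [[-0.022, 1.0, 0.009], [1.0, 0.022, -0.001], [-0.001, 0.009, -1.0]]
wrist_force: [0.3, -0.8, -2.0]
grip_width: 0.0593
grasp_force: 64.9
```

```bash
python3 - <<'E'
from h import *
s=bot.observe(); p=s['position']*1000; print(p,s['grip_width'],s['moment'])
im,d,P=grab('wrist'); np.savez('/tmp/w14',im=im,P=P)
P=P*1000; hsv=cv2.cvtColor(im,cv2.COLOR_RGB2HSV)
m=(hsv[...,2]>80)&(hsv[...,1]<90)&(abs(P[...,0]-p[0])<40)&(P[...,1]>p[1]+25)&(P[...,1]<p[1]+95)&(P[...,2]>90)&(P[...,2]<170)
q=P[m]; t=(q-p)@s['eef_rot']; print('remote tool frame',np.percentile(t,[1,50,99],axis=0))
A=np.c_[t[:,:2],np.ones(len(t))]; print('plane',np.linalg.lstsq(A,t[:,2],rcond=None)[0])
im,d,P=grab('top'); P=P*1000; hsv=cv2.cvtColor(im,cv2.COLOR_RGB2HSV); V,U=np.mgrid[:400,:640]
red=(hsv[...,1]>120)&((hsv[...,0]<8)|(hsv[...,0]>165))&(P[...,2]>8)&(P[...,2]<20)&(U>262)&(U<356)&(V>177)&(V<235)
print('wallet',cv2.minAreaRect(P[red][:,:2].astype(np.float32)))
to([368.5,252.9,119],-4.7)
E
```

```text
[450.95088949  16.23711256 123.0628864 ] 0.05926296915559777 [-0.04299596 -0.02053269  0.01464555]
remote tool frame [[ 25.62616943 -28.5358095  -16.59736133]
 [ 53.16962538  -0.15446218 -14.85575672]
 [ 77.1851797   28.01238492  -9.89700737]]
plane [ 2.69450995e-02  9.84701785e-04 -1.60970130e+01]
wallet ((413.1671142578125, 39.3714714050293), (148.9249725341797, 27.673770904541016), 87.83378601074219)
to [368.5, 252.9, 119] -4.7 d [238.1 -74.1   0.4] rv [0.1 0.  5.9]
```

Emit:
move_arm(plan=[[[12, -4, 0], [0, 0, 0.5], 50], [[35, -11, 0], [0, 0, 1], 50], [[65, -20, 0], [0, 0, 2], 50], [[97, -30, 0], [0, 0, 3], 50], [[130, -40, 0], [0, 0, 4], 50], [[162, -50, 0], [0, 0, 5], 50], [[192, -60, 0], [0, 0, 5.9], 50], [[218, -68, 0], [0, 0, 5.9], 50], [[232, -72, 0], [0, 0, 5.9], 50], [[238, -74, 0], [0, 0, 5.9], 50], [[238, -74, 0], [0, 0, 5.9], 50], [[238, -74, 0], [0, 0, 5.9], 50]])

```text
time: 28.5
position: [0.3677, 0.252, 0.118]
eef_rot: [[0.081, 0.997, -0.001], [0.997, -0.081, -0.001], [-0.001, -0.001, -1.0]]
wrist_force: [0.1, 0.9, -1.1]
grip_width: 0.0589
grasp_force: 64.8
```

```bash
python3 - <<'E'
from h import *
s=bot.observe(); p=s['position']*1000; print(p)
im,d,P=grab('wrist'); np.savez('/tmp/w15',im=im,P=P)
P=P*1000; hsv=cv2.cvtColor(im,cv2.COLOR_RGB2HSV)
m=(P[...,2]>11.5)&(P[...,2]<20.5)&(hsv[...,1]<50)&(P[...,1]>290)&(P[...,1]<365)&(P[...,0]>310)&(P[...,0]<435)
q=P[m]; t=(q-p)@s['eef_rot']; print('rim',np.percentile(t,[.5,99.5],axis=0),len(q))
e=t[t[:,0]>t[:,0].max()-9]; print('end',np.percentile(e[:,1],[1,99]))
m=(hsv[...,2]>80)&(hsv[...,1]<90)&(P[...,2]>100)&(P[...,2]<150)&(P[...,1]>p[1]+25)&(abs(P[...,0]-p[0])<50)
t=(P[m]-p)@s['eef_rot']; print('remote',np.percentile(t,[.5,50,99.5],axis=0))
im,d,P=grab('top'); P=P*1000; hsv=cv2.cvtColor(im,cv2.COLOR_RGB2HSV); V,U=np.mgrid[:400,:640]
red=(hsv[...,1]>120)&((hsv[...,0]<8)|(hsv[...,0]>165))&(P[...,2]>8)&(P[...,2]<20)&(U>262)&(U<356)&(V>177)&(V<235)
print('wallet',cv2.minAreaRect(P[red][:,:2].astype(np.float32)))
to([368.5,252.9,40],-4.7)
E
```

```text
[367.65323793 251.96242359 118.02349634]
rim [[ 85.01751139 -44.66335687  99.79413997]
 [ 95.64839186  46.97859673 104.84056995]] 1549
end [-43.74765756  45.99464771]
remote [[ 24.41081498 -28.93760248 -16.75680229]
 [ 53.14955761  -0.98764505 -14.86695049]
 [ 77.70740727  28.37002611  -7.92946067]]
wallet ((450.0729675292969, 24.59717559814453), (184.91246032714844, 97.88017272949219), 84.37913513183594)
to [368.5, 252.9, 40] -4.7 d [ 1.1  0.3 78.4] rv [-0.  0. -0.]
```

Emit:
move_arm(plan=[[[1, 1, 20], [0, 0, 0], 50], [[1, 1, 45], [0, 0, 0], 50], [[1, 1, 65], [0, 0, 0], 50], [[1, 1, 78], [0, 0, 0], 50], [[1, 1, 85], [0, 0, 0], 50], [[1, 1, 88], [0, 0, 0], 50], [[1, 1, 88], [0, 0, 0], 50]])

```text
time: 29.3
position: [0.3695, 0.2535, 0.0308]
eef_rot: [[0.082, 0.997, 0.0], [0.997, -0.082, 0.0], [0.0, 0.0, -1.0]]
wrist_force: [-0.7, 0.4, -0.8]
grip_width: 0.059
grasp_force: 64.8
```

Position is right (369.5, 253.5); lowering on.

Emit:
move_arm(plan=[[[0, -0.5, 5], [0, 0, 0], 50], [[0, -0.5, 10], [0, 0, 0], 50], [[0, -0.5, 14], [0, 0, 0], 50], [[0, -0.5, 16], [0, 0, 0], 50], [[0, -0.5, 17.5], [0, 0, 0], 50], [[0, -0.5, 17.5], [0, 0, 0], 50]])

```text
time: 29.9
position: [0.3685, 0.2537, 0.0131]
eef_rot: [[0.081, 0.997, -0.0], [0.997, -0.081, -0.0], [-0.0, -0.0, -1.0]]
wrist_force: [-0.0, 0.2, -1.6]
grip_width: 0.059
grasp_force: 64.8
```

Emit:
move_arm(plan=[[[0, 0, 1], [0, 0, 0], 50], [[0, 0, 1.5], [0, 0, 0], 50], [[0, 0, 1.5], [0, 0, 0], 50]])

```text
time: 30.2
position: [0.3689, 0.2539, 0.0125]
eef_rot: [[0.081, 0.997, 0.0], [0.997, -0.081, -0.0], [-0.0, 0.0, -1.0]]
wrist_force: [-1.1, -1.3, 5.1]
grip_width: 0.0591
grasp_force: 65.5
```

Emit:
move_arm(plan=[[[0, 0, -0.3], [0, 0, 0], 66], [[0, 0, -0.3], [0, 0, 0], 72], [[0, 0, -0.3], [0, 0, 0], 78], [[0, 0, -0.3], [0, 0, 0], 80], [[0, 0, -8], [0, 0, 0], 80], [[0, 0, -25], [0, 0, 0], 80], [[0, 0, -60], [0, 0, 0], 80], [[0, 0, -105], [0, 0, 0], 80], [[0, 0, -155], [0, 0, 0], 85], [[0, 0, -205], [0, 0, 0], 85], [[0, 0, -240], [0, 0, 0], 85], [[0, 0, -240], [0, 0, 0], 85]])

```text
time: 31.4
position: [0.3724, 0.2559, 0.2588]
eef_rot: [[0.081, 0.997, 0.012], [0.997, -0.081, 0.007], [0.008, 0.012, -1.0]]
wrist_force: [0.3, -0.6, 0.8]
grip_width: 0.0853
grasp_force: 0.0
```

```bash
python3 - <<'E'
from h import *
print(bot.observe()['position'],bot.observe()['wrist_force'])
im,d,P=grab('wrist'); P=P*1000; hsv=cv2.cvtColor(im,cv2.COLOR_RGB2HSV); V,U=np.mgrid[:400,:640]
m=(abs(P[...,0]-368)<50)&(abs(P[...,1]-253)<95)&(P[...,2]>20)&(P[...,2]<36)&(hsv[...,2]>90)
k,l,st,c=cv2.connectedComponentsWithStats(m.astype(np.uint8)); j=1+np.argmax(st[1:,4]); q=P[l==j]
print('remote',cv2.minAreaRect(q[:,:2].astype(np.float32)),np.median(q[:,2]))
q=q[q[:,2]>24]; print(np.linalg.lstsq(np.c_[q[:,:2]-[368,253],np.ones(len(q))],q[:,2],rcond=None)[0])
y=(hsv[...,0]>18)&(hsv[...,0]<32)&(hsv[...,1]>130)&(abs(P[...,0]-504)<40)&(abs(P[...,1]-249)<100)&(P[...,2]>15)&(P[...,2]<35)
print('cutter',cv2.minAreaRect(P[y][:,:2].astype(np.float32)),np.percentile(P[y][:,2],[10,50,90]),U[y].min(),V[y].max())
save('final_w.png',im)
E
```

```text
[0.37243944 0.25586833 0.25882594] [ 0.32345474 -0.58403925  0.84094534]
remote ((368.4364318847656, 254.22802734375), (154.97772216796875, 60.41004943847656), 85.05240631103516) 27.098315792199372
[-6.02863646e-04  1.09517146e-03  2.72153182e+01]
cutter ((503.6260070800781, 256.011474609375), (139.43040466308594, 22.628332138061523), 83.76929473876953) [19.47574925 21.5567885  22.71718748] 410 217
```

View pics/final_w.png

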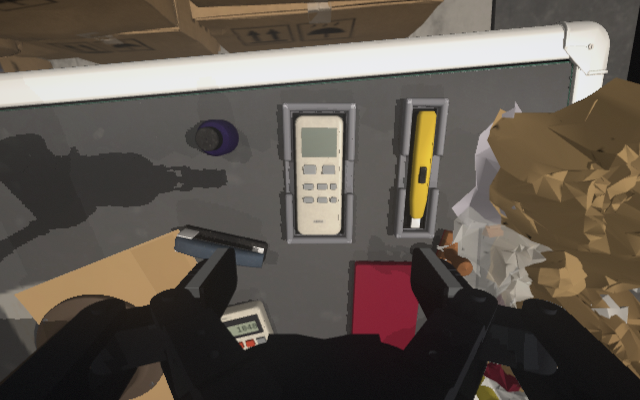

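The remote at (318,175) and the cutter at (422,165) lie flat in their pockets, and the bare wallet is at (385,300), where it was.

```bash
python3 -c "
from plant import bot
print(bot.sign_off())"
```

```text
the job is handed in; nothing more can be done
None
```

The box cutter, small carton, tape measure and remote control were moved in that order and each set down flat in its own tray; the wallet book has not moved, and the job is handed in at about 31 s.

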